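# Heft the paint tubs and put them away in the cupboard

### The job

Tidy up after the painting class: open the blue paint cupboard's white door wide by its handle, pull its tray right out, and lift each paint tub to feel its weight. Tubs that are at least half full (180 g or more) go standing upright in the tray, lighter ones into the plywood refill crate; then slide the tray fully home against its stop and shut the door without slamming it. Leave the wooden ring on the cupboard and the glass jar where they are.

Things in the scene. Friction and masses are not known exactly. Their poses are not given: they have to be found in the camera images.
- door (a joint): white door, vertical hinge at its left edge seen from the robot; swings towards the robot and left. 0 = shut, stop at 1.85 rad; may start ajar; stays where left (friction 0.12 N m). 250 mm wide, top 153 mm above the table; hollow, 48 mm deep, capping the tray's knob. The tray clears it only when it is open over 1.5 rad.
- door_handle (a point): grip point on the door's handle, an upright steel bar 10 mm thick, 35 mm off the door's face, from 45 to 140 mm above the table; this point is on its axis, 130 mm above the table. Axes turn with the door: z up, -x out of its face, +y along the face to the hinge (the cabinet's axes when shut). In them it lies at (-83, -210) mm from door_hinge.
- door_hinge (a point): point on the door's vertical hinge axis, 130 mm above the table; its axes turn with the door as those of door_handle do
- cabinet: the blue steel cupboard, fixed: 240 mm deep (its x), 250 mm wide (its y), 155 mm high. Origin at the centre of its underside; its open front faces its own -x, 120 mm from the origin. Its roof reaches to that front plane. Interior height ends 147 mm above the table.
- tray (a joint): the roll-out tray inside the cupboard behind the door. 0 = fully home against its stop, grows to 0.175 m pulled out (stop) along the cabinet's -x. Friction about 1.5 N; it stays where it is left.
- tray_knob (a point): centre of the black round knob on the tray's wooden front: head 28 mm across and 16 mm long, axis along the cabinet's x, 26 mm in front of the tray front, 100 mm above the table. Covered by the door while that is shut.
- tray_in (a point): on the tray's floor, 18 mm above the table; moves with the tray. Axes as the cabinet's: the inside reaches 97 mm to -x, 103 mm to +x, 104 mm either way in y. The tray's front board rises to 115 mm above the table, the other sides to 50 mm. Tray fully out: this point is 67 mm in front of the cupboard's front plane; the roof covers what lies behind that plane.
- crate: plywood refill crate, open on top, fixed: outside 200 mm (its x) by 160 mm (its y) by 50 mm high, walls 6 mm. Origin at the centre of its underside.
- crate_in (a point): centre of the crate's inner floor, axes as the crate's
- panel: white painted panel lying fixed on the table, 290 x 170 x 4 mm, on which the tubs stand at first; origin at the centre of its underside
- tub_1: lidded white paint tub with a red lid, an upright cylinder 56 mm across and 75 mm high; origin at the centre of its underside, z up. Its weight sits low. What is left in it cannot be seen: it weighs from 52 g (nearly empty) to 325 g (full), whatever the lid; within 40 g of half full (180 g) either place is accepted. May be absent.
- tub_2: lidded white paint tub with a yellow lid, an upright cylinder 56 mm across and 75 mm high; origin at the centre of its underside, z up. Its weight sits low. What is left in it cannot be seen: it weighs from 52 g (nearly empty) to 325 g (full), whatever the lid; within 40 g of half full (180 g) either place is accepted. May be absent.
- tub_3: lidded white paint tub with a green lid, an upright cylinder 56 mm across and 75 mm high; origin at the centre of its underside, z up. Its weight sits low. What is left in it cannot be seen: it weighs from 52 g (nearly empty) to 325 g (full), whatever the lid; within 40 g of half full (180 g) either place is accepted. May be absent.
- tub_4: lidded white paint tub with an orange lid, an upright cylinder 56 mm across and 75 mm high; origin at the centre of its underside, z up. Its weight sits low. What is left in it cannot be seen: it weighs from 52 g (nearly empty) to 325 g (full), whatever the lid; within 40 g of half full (180 g) either place is accepted. May be absent.
- ring_frame: bystander: flat scalloped plywood ring, about 160 mm across, 5 mm thick, lying on the cupboard; origin at its centre, underside
- jar: bystander: glass jar with a white cap, 68 mm across, 95 mm high; origin at the centre of its underside
Mind the look-alikes: they are no part of the job. Leave any pink or purple look-alike of the tub_1 alone.

How it is judged:
On the way, in this order (a step that is already met when the one before it is completed fails the run):
1. the door is swung wide open (more than 1.5 rad) (value of joint door above 1.5 rad), for 0.2 s.
2. the tray is pulled out (more than 140 mm) (value of joint tray above 0.14 m), for 0.2 s.
3. every tub is put down where its weight sends it, and released (((x of tub_1 in the frame of tray_in between -0.105 and 0.105 m and y of tub_1 in the frame of tray_in between -0.105 and 0.105 m and z of tub_1 in the frame of tray_in between -0.012 and 0.012 m and angle between tub_1's own z axis and vertical below 0.2 rad and contact force between tub_1 and tray above 1.37 N) or (x of tub_1 in the frame of crate_in between -0.095 and 0.095 m and y of tub_1 in the frame of crate_in between -0.075 and 0.075 m and z of tub_1 in the frame of crate_in below 0.04 m and contact force between tub_1 and crate below 2.16 N)) and contact force between each of tub_1, tub_2, tub_3, tub_4 and the fingers below 0.1 N and linear speed of each of tub_1, tub_2, tub_3, tub_4 below 0.03 m/s and ((x of tub_2 in the frame of tray_in between -0.105 and 0.105 m and y of tub_2 in the frame of tray_in between -0.105 and 0.105 m and z of tub_2 in the frame of tray_in between -0.012 and 0.012 m and angle between tub_2's own z axis and vertical below 0.2 rad and contact force between tub_2 and tray above 1.37 N) or (x of tub_2 in the frame of crate_in between -0.095 and 0.095 m and y of tub_2 in the frame of crate_in between -0.075 and 0.075 m and z of tub_2 in the frame of crate_in below 0.04 m and contact force between tub_2 and crate below 2.16 N)) and ((x of tub_3 in the frame of tray_in between -0.105 and 0.105 m and y of tub_3 in the frame of tray_in between -0.105 and 0.105 m and z of tub_3 in the frame of tray_in between -0.012 and 0.012 m and angle between tub_3's own z axis and vertical below 0.2 rad and contact force between tub_3 and tray above 1.37 N) or (x of tub_3 in the frame of crate_in between -0.095 and 0.095 m and y of tub_3 in the frame of crate_in between -0.075 and 0.075 m and z of tub_3 in the frame of crate_in below 0.04 m and contact force between tub_3 and crate below 2.16 N)) and ((x of tub_4 in the frame of tray_in between -0.105 and 0.105 m and y of tub_4 in the frame of tray_in between -0.105 and 0.105 m and z of tub_4 in the frame of tray_in between -0.012 and 0.012 m and angle between tub_4's own z axis and vertical below 0.2 rad and contact force between tub_4 and tray above 1.37 N) or (x of tub_4 in the frame of crate_in between -0.095 and 0.095 m and y of tub_4 in the frame of crate_in between -0.075 and 0.075 m and z of tub_4 in the frame of crate_in below 0.04 m and contact force between tub_4 and crate below 2.16 N))), for 0.3 s.
4. the tray is fully home against its stop (value of joint tray below 0.006 m), for 0.2 s.
At the end, for the whole second after the job is handed in: Every tub present that weighs over 220 g stands upright (within 0.2 rad) on the tray's floor, every one under 140 g is in the crate, those between are in either; all are released and at rest. The tray is home within 6 mm and the door shut within 0.05 rad (all of step 3 and value of joint tray below 0.006 m and value of joint door below 0.05 rad and velocity of joint door below 0.05 rad/s); the robot touches nothing.
It fails at once if the wooden ring is moved more than 30 mm (distance of ring_frame from where it was at the start of the episode above 0.03 m).
It fails at once if the glass jar is moved more than 30 mm (distance of jar from where it was at the start of the episode above 0.03 m).
It fails at once if the tray stands out of the cupboard (more than 30 mm) while the door is less than 1.4 rad open: door and tray would collide (value of joint tray above 0.03 m and value of joint door below 1.4 rad).
It fails at once if the door is slammed (over 2.5 rad/s) (velocity of joint door below -2.5 rad/s or velocity of joint door above 2.5 rad/s).
Of tub_1, tub_2, tub_3, tub_4 only 2 to 4 are there at a start; the rules pass over those that are not, and their reading is None.
At some moment in a run one of tub_1, tub_2, tub_3, tub_4 may be knocked a few centimetres aside while the robot is not near it.
It also fails if it takes over 210 s, if anything falls off the work surface, if the arm or the gripper's body presses on something with over 40 N, if the wrist force passes 120 N, or if a joint passes its speed limit or range.

### The arm

A 6-joint arm with a two-finger parallel gripper is mounted at the origin on the work surface. World frame = base frame: x ahead of the robot, y to its left, z up, the work surface at z = 0. Lengths are in m, angles in rad, forces in N, time in s.
With the tool pointing down it reaches from about 0.275 to 0.825 m from the base axis. Payload 4.9 kg.
Tool frame: the origin (TCP) lies midway between the tips of the shut fingers; the grasp point (between the pads) lies 19 mm behind it (bot.grip_depth is the distance from the TCP to the grasp point, in m); y points along the fingers, x is the direction in which the jaws open and shut, and the axes are right-handed (so a half turn about y gives the same grasp; the last joint's range is limited). The gripper opens to 85 mm and grips with 20 to 120 N. Pads are 22 mm wide; open, the fingers measure 114 mm over their backs; the gripper's body (76 mm by 85 mm) begins 54 mm behind the grasp point. The pads swing forward as they close: fully open they stand 13 mm farther back than shut.
Start: joints at [1.066, 0.326, -0.193, 1.052, 0, 1.437], TCP at [0.199, 0.513, 0.231] pointing down, gripper open.
Joint ranges: [-2.65, 2.65], [-0.97, 1.79], [-1.3, 1.35], [-1.93, 2.1], [-1.47, 1.37], [-3.14, 3.14]. Speed limits (rad/s): [2.57, 2.57, 3.14, 3.14, 3.14, 3.14].

### API

Orientations are given as a unit quaternion [w, x, y, z].
In Python, from cell import bot gives the robot as it stands. Calls block until the motion is done:
- bot.move_pose(position, orientation): joint-space move of the TCP to a pose.
- bot.move_linear(position, speed=0.15, rotation=None, until_force=None): straight line of the TCP; rotation=None keeps the orientation; speed is the mean speed in m/s. With until_force (N) it stops when the force on the tool has changed by that much, and returns True; else False.
- bot.goto_joints(angles): joint-space move.
- bot.set_gripper(opening, grasp_force=None): opening from 0.0 (shut) to 1.0 (fully open); grasp_force is the grip in N (None keeps the last); returns when the fingers have stopped.
- bot.wait(seconds).
- bot.solve_ik(position, orientation): joint angles nearest the present ones, or None.
- bot.camera(name): name is "scene" or "top"; returns the picture (400x640x3 uint8, red, green, blue); there is no depth.
- bot.calibration(name): a dict with "mtx" (3x3 intrinsics, pixels), "k1" (the pictures are not rectified: a ray, as slopes to the right and down, at radius r is drawn at 1 + k1 r^2 times it, then the intrinsics apply), "extrinsics" (4x4, takes a point from world to camera coordinates). Camera axes: x right, y down, z forward; pixel columns grow to the right and rows downward; lengths in m; the calibration is good to about 2 mm. A picture is of the moment at which its call begins. calibration takes no time and is no camera call.
A pose or a line that the arm cannot do raises bot.PlanningError and nothing moves.
- bot.close_job(): hands the job in, once; it reports no verdict.
Trained networks look in the newest picture that a camera, given by its name, has taken for a name from the list of things; names that differ only in an ending like _2 or _b are one class to them, and where a whole thing is asked for, a point or a joint stands for the part that bears it (a point fixed in the world has none). Each returns a list of dicts, best first, with "confidence" (0 to 1); they miss things now and then, are a little off and sometimes report something else, mostly with a low value. They report only what shows in the picture. A call takes as long as a camera call. They do not tell look-alikes from the thing itself.
- bot.search_frame(camera, thing): "bbox" ([left, top, width, height] in pixels, round what is visible of it).
Readings, each from a call of its own:
- bot.read_clock(): time.
- bot.read_joint_positions(): joint angles.
- bot.read_joint_vel(): joint speeds.
- bot.read_joint_efforts(): joint torques, N m.
- bot.read_position(): TCP position.
- bot.read_tool_rot(): TCP orientation.
- bot.read_ft_force(): force on the tool from outside, world axes, zero at the start.
- bot.read_moment(): the same for the moment, N m.
- bot.read_gripper_width(): opening from 0.0 (shut) to 1.0 (fully open).
Only numpy, scipy, OpenCV 4.12 (cv2) and the standard library are available. Lean on these libraries where they do the work, as an engineer would, in place of code of your own. Each camera call takes 0.05 s, during which the arm holds its last target. There are 200 camera calls.

## Working session

There is one attempt and no reset: what is moved stays moved. The work goes in short steps, each a Python script; the robot and the scene stay as the last script left them, time stands still between calls to the robot, and variables do not carry over. Pictures are saved under pics/ and viewed, about 12 in all and at most 16, crops included, and the job is handed in when it is done.

```bash
ls; mkdir -p pics; python3 - <<'E'
from cell import bot
import cv2, numpy as np
for c in ("scene","top"):
    im=bot.camera(c); cv2.imwrite(f"pics/{c}0.png",im[:,:,::-1])
    k=bot.calibration(c); print(c,k["mtx"].round(1).tolist(),k["k1"],np.round(k["extrinsics"],3).tolist())
    for t in ("door","door_handle","cabinet","tray","crate","panel","tub_1","ring_frame","jar"):
        r=bot.search_frame(c,t); print(t,[(np.round(d["bbox"]).astype(int).tolist(),round(d["confidence"],2)) for d in r[:7]])
print(bot.read_clock(),bot.read_tool_rot(),bot.grip_depth)
E
```

```text
pics
scene [[426.4, 0.0, 318.0], [0.0, 426.4, 202.5], [0.0, 0.0, 1.0]] -0.09438575562728209 [[-0.65, 0.76, -0.006, 0.388], [0.651, 0.554, -0.519, -0.273], [-0.391, -0.341, -0.854, 1.416], [0.0, 0.0, 0.0, 1.0]]
door [([304, 219, 88, 92], 0.94)]
door_handle [([302, 216, 93, 92], 0.98)]
cabinet [([230, 218, 166, 170], 0.76)]
tray []
crate [([209, 111, 84, 64], 0.75)]
panel [([233, 159, 106, 95], 0.92), ([304, 220, 93, 91], 0.68)]
tub_1 [([311, 168, 25, 29], 0.9), ([239, 202, 23, 29], 0.87), ([320, 130, 19, 30], 0.87), ([345, 150, 20, 27], 0.86), ([350, 183, 20, 27], 0.7), ([282, 194, 21, 35], 0.56)]
ring_frame [([266, 259, 71, 70], 0.66)]
jar [([194, 170, 24, 36], 0.86)]
top [[391.6, 0.0, 321.7], [0.0, 391.6, 200.3], [0.0, 0.0, 1.0]] 0.031855913060423055 [[-0.025, -1.0, -0.01, -0.018], [-0.989, 0.027, -0.147, 0.569], [0.147, 0.006, -0.989, 0.883], [0.0, 0.0, 0.0, 1.0]]
door [([188, 158, 122, 46], 0.87)]
door_handle [([190, 156, 122, 52], 0.84), ([331, 147, 79, 122], 0.28)]
cabinet [([191, 45, 120, 159], 0.6), ([191, 156, 118, 44], 0.43)]
tray [([433, 129, 40, 35], 0.39)]
crate [([420, 198, 108, 85], 0.79)]
panel []
tub_1 [([344, 183, 19, 29], 0.95), ([378, 288, 29, 28], 0.83), ([295, 254, 28, 28], 0.82), ([331, 285, 26, 30], 0.81), ([344, 240, 26, 23], 0.68), ([374, 141, 23, 33], 0.64)]
ring_frame [([218, 65, 74, 76], 0.63)]
jar [([432, 129, 39, 36], 0.77)]
1.0 [-0.58359839  0.5836044   0.39926388 -0.39925829] 0.0187
```

```bash
python3 - <<'E'
import cv2
t=cv2.imread("pics/top0.png")[20:340,150:550]
cv2.imwrite("pics/v1.png",cv2.resize(t,None,fx=2,fy=1.875,interpolation=cv2.INTER_CUBIC))
t=cv2.imread("pics/scene0.png")[100:400,180:420]
cv2.imwrite("pics/v2.png",cv2.resize(t,None,fx=2,fy=2,interpolation=cv2.INTER_CUBIC))
E
```

```text
(no output)
```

View pics/v1.png

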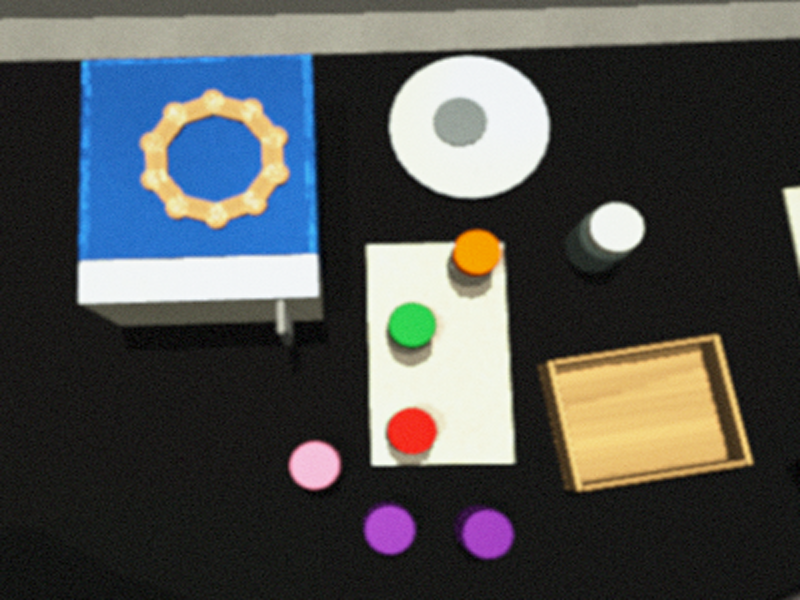

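View pics/v2.png

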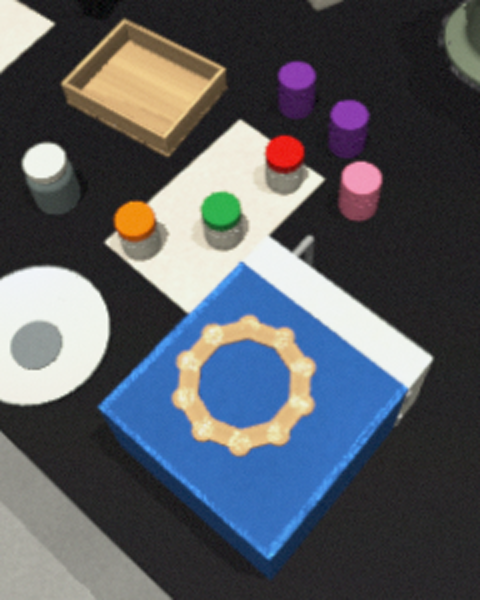

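Top view (crop): cupboard is upper left with its door apparently shut and the handle at about (283,320). The panel holds green (412,325), red (412,431) and orange (477,253). Pink and purple look-alikes stand below the panel, the crate is at (645,415) and the jar at (615,228). There is no yellow tub.

```bash
cat > h.py <<'E'
from cell import bot
import cv2, numpy as np
from scipy.spatial.transform import Rotation as R
def ray(cam,px,z):
    k=bot.calibration(cam); K=k["mtx"]; E=np.array(k["extrinsics"]); k1=k["k1"]
    px=np.atleast_2d(np.float64(px)).reshape(-1,1,2)
    n=cv2.undistortPoints(px,np.array(K),np.array([k1,0,0,0,0.]))[:,0]
    d=np.c_[n,np.ones(len(n))]@E[:3,:3]; o=-E[:3,:3].T@E[:3,3]
    return o+d*((z-o[2])/d[:,2])[:,None]
def proj(cam,P):
    k=bot.calibration(cam); E=np.array(k["extrinsics"])
    return cv2.projectPoints(np.atleast_2d(np.float64(P)),cv2.Rodrigues(E[:3,:3])[0],E[:3,3],np.array(k["mtx"]),np.array([k["k1"],0,0,0,0.]))[0][:,0]
HUE={"red":(0,4),"orange":(10,20),"yellow":(24,34),"green":(50,75)}
def lids(cam,im=None,z=0.079,names=HUE):
    im=bot.camera(cam) if im is None else im
    h=cv2.cvtColor(im,cv2.COLOR_RGB2HSV); out={}
    for n in names:
        a,b=HUE[n]; m=((h[...,0]>=a)&(h[...,0]<=b)&(h[...,1]>190)&(h[...,2]>90)).astype(np.uint8)
        if n=="red": m|=((h[...,0]>=176)&(h[...,1]>190)&(h[...,2]>90)).astype(np.uint8)
        c,_,s,ce=cv2.connectedComponentsWithStats(m)
        if c>1:
            i=1+s[1:,4].argmax()
            if s[i,4]>60: out[n]=(ray(cam,ce[i],z)[0].round(4),int(s[i,4]),ce[i].round(1))
    return out
def quat(jaw,pitch=0.,axis=None):
    """tool y down (tilted by pitch towards heading `axis`), tool x = horizontal jaw direction at angle jaw"""
    x=np.array([np.cos(jaw),np.sin(jaw),0]); y=np.array([0,0,-1.])
    if pitch: y=np.cos(pitch)*y+np.sin(pitch)*np.array([np.cos(axis),np.sin(axis),0])
    q=R.from_matrix(np.c_[x,y,np.cross(x,y)]).as_quat(); return np.r_[q[3],q[:3]]
E
python3 - <<'E'
from h import *
top=cv2.cvtColor(cv2.imread("pics/top0.png"),cv2.COLOR_BGR2RGB);sc=cv2.cvtColor(cv2.imread("pics/scene0.png"),cv2.COLOR_BGR2RGB)
print(lids("top",top)); print(lids("scene",sc))
for c,im in(("top",top),("scene",sc)):
    h=cv2.cvtColor(im,cv2.COLOR_RGB2HSV)
    m=((h[...,0]>100)&(h[...,0]<125)&(h[...,1]>120)&(h[...,2]>100)).astype(np.uint8)
    n,_,s,_2=cv2.connectedComponentsWithStats(m); i=1+s[1:,4].argmax()
    hull=cv2.convexHull(np.argwhere(_==i)[:,::-1].astype(np.int32))
    q=cv2.approxPolyDP(hull,6,True)[:,0]; print(c,q.tolist(),ray(c,q,0.155).round(3).tolist())
f=lambda P:[[150+a/2,20+b/1.875] for a,b in P]
print("door top edge L,R front",ray("top",f([(78,303),(320,295)]),.153).round(3))
print("roof front",ray("top",f([(78,260),(318,255)]),.155).round(3))
print("handle top",ray("top",f([(281,303)]),.14).round(3), "scene",ray("scene",[[180+309/2,100+238/2]],.14).round(3))
print("door scene top",ray("scene",[[180+269/2,100+235/2],[180+432/2,100+358/2]],.153).round(3))
print("crate top",ray("top",f([(541,364),(718,336),(750,463),(578,490)]),.05).round(3))
print("jar",ray("top",f([(615,228)]),.095),"pan",ray("top",f([(366,245),(503,243),(514,463),(371,465)]),.004).round(3))
E
```

```text
{'red': (array([ 0.45  , -0.1056,  0.079 ]), 437, array([355.5, 249.6])), 'orange': (array([ 0.6665, -0.1884,  0.079 ]), 458, array([387.9, 153.9])), 'green': (array([ 0.5765, -0.1106,  0.079 ]), 361, array([355.5, 193.4]))}
{'red': (array([ 0.5121, -1.2439,  0.079 ]), 3447, array([88. , 29.6])), 'orange': (array([ 0.6727, -0.1872,  0.079 ]), 314, array([246.8, 210. ]))}
top [[308, 154], [189, 158], [190, 53], [305, 49]] [[0.651, -0.008, 0.155], [0.649, 0.243, 0.155], [0.884, 0.245, 0.155], [0.887, -0.006, 0.155]]
scene [[383, 294], [314, 380], [229, 304], [300, 231]] [[0.653, 0.24, 0.155], [0.891, 0.243, 0.155], [0.893, -0.005, 0.155], [0.654, -0.006, 0.155]]
door top edge L,R front [[ 0.599  0.242  0.153]
 [ 0.601 -0.011  0.153]]
roof front [[ 0.647  0.243  0.155]
 [ 0.646 -0.01   0.155]]
handle top [[0.596 0.031 0.14 ]] scene [[0.568 0.031 0.14 ]]
door scene top [[ 0.602 -0.005  0.153]
 [ 0.604  0.242  0.153]]
crate top [[ 0.528 -0.261  0.05 ]
 [ 0.558 -0.467  0.05 ]
 [ 0.403 -0.487  0.05 ]
 [ 0.375 -0.293  0.05 ]]
jar [[ 0.6859671  -0.34346528  0.095     ]] pan [[ 0.699 -0.065  0.004]
 [ 0.697 -0.236  0.004]
 [ 0.408 -0.233  0.004]
 [ 0.409 -0.062  0.004]]
```

```bash
cat >> h.py <<'E'
HX,HY,Z=0.651,0.242,0.110
def handle(t):
    c,s=np.cos(-t),np.sin(-t); return np.array([HX+c*-.083-s*-.210, HY+s*-.083+c*-.210, Z])
def swing(a,b,j0,n,speed=.12):
    for t in np.linspace(a,b,n+1)[1:]: bot.move_linear(handle(t),speed,quat(j0-t))
E
python3 - <<'E'
from h import *
for j0 in (np.pi/2,-np.pi/2):
    print(j0,[np.round(q,2)[[0,3,4,5]].tolist() if (q:=bot.solve_ik(handle(t),quat(j0-t))) is not None else None for t in (0,.6,1.2,1.75)])
j0=min((np.pi/2,-np.pi/2),key=lambda j:max(abs(bot.solve_ik(handle(t),quat(j-t))[5]) for t in (0,.6,1.2,1.75)))
print("use",j0)
p=handle(0); up=p+[0,0,.12]
bot.move_pose(up,quat(j0)); bot.set_gripper(.6)
print(bot.read_ft_force())
print("hit",bot.move_linear(p,.1,until_force=8))
bot.set_gripper(0,60); print("w",bot.read_gripper_width(),bot.read_position(),bot.read_ft_force())
im=bot.camera("scene"); cv2.imwrite("pics/g1.png",cv2.resize(im[100:400,180:480,::-1],None,fx=2,fy=2))
print(bot.read_clock())
E
```

```text
1.5707963267948966 [[-0.07, 0.79, 0.0, -0.07], [0.09, 0.7, 0.0, 0.69], [0.37, 0.71, 0.0, 1.57], [0.54, 0.81, 0.0, 2.29]]
-1.5707963267948966 [[-0.07, 0.79, 0.0, 3.07], [0.09, 0.7, 0.0, -2.45], [0.37, 0.71, 0.0, -1.57], [0.54, 0.81, 0.0, -0.85]]
use 1.5707963267948966
[-0.24527978 -0.55448851 -0.43301664]
hit False
w 0.1021558303737701 [0.56807597 0.0310161  0.11045199] [-2.74440102 -5.09554859  4.0471549 ]
5.4583
```

View pics/g1.png

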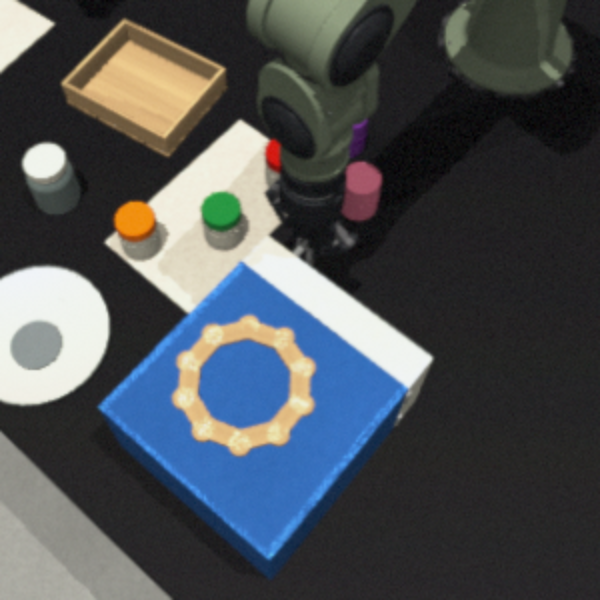

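The gripper holds the handle bar (width 0.10, about 9 mm), just ahead of the door at about (310,245). Next I swing the door open.

```bash
python3 - <<'E'
from h import *
for i in range(7):
    swing(.25*i,.25*(i+1),np.pi/2,2); print(bot.read_ft_force().round(1),round(bot.read_gripper_width(),3),bot.read_position().round(3))
bot.set_gripper(.6); bot.move_linear(handle(1.75)+[0,0,.15],.2)
bot.move_linear(handle(1.75)+[-.1,.1,.2],.25)
print(bot.read_clock(),bot.read_ft_force().round(2))
im=bot.camera("top"); cv2.imwrite("pics/t2.png",cv2.resize(im[20:340,150:450,::-1],None,fx=2,fy=1.875))
E
```

```text
[-5.6 -6.3  7. ] 0.099 [0.517 0.058 0.11 ]
[-6.  -5.  10.1] 0.095 [0.476 0.097 0.11 ]
[-7.3 -4.4 11.5] 0.099 [0.445 0.145 0.11 ]
[-6.5 -2.3 10.3] 0.1 [0.427 0.199 0.11 ]
[-5.5 -0.6  9.7] 0.098 [0.424 0.256 0.11 ]
[-5.1  0.6  6.9] 0.1 [0.435 0.312 0.11 ]
[-3.4  1.4  7.6] 0.1 [0.459 0.362 0.11 ]
12.9583 [-0.38  0.48 -0.83]
```

View pics/t2.png

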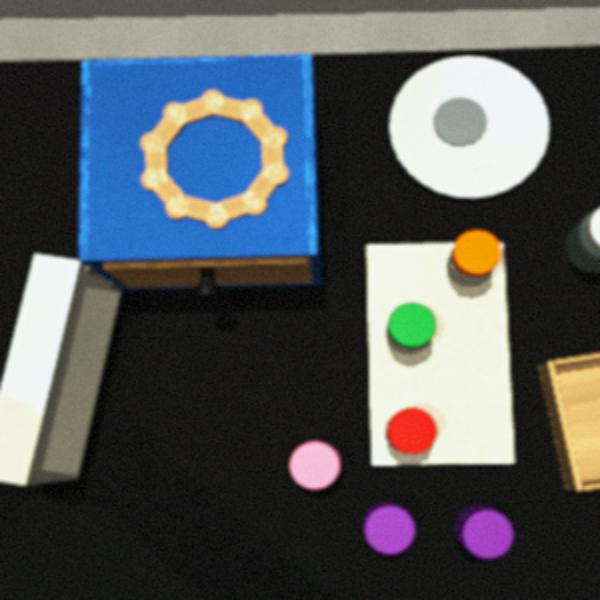

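```bash
python3 - <<'E'
from h import *
k=ray("top",[[150+207/2,20+282/1.875]],.1)[0]; print("knob est (front centre-ish)",k.round(3))
k=np.array([HX-.026,0.117,.100]); 
p=.45; d=np.array([np.sin(p),0,-np.cos(p)])
sols={}
for j in (np.pi/2,-np.pi/2):
    a=[bot.solve_ik(k+d*s+[dx,0,0],quat(j,p,0)) for s,dx in ((-.1,0),(.016,0),(.016,-.175))]
    sols[j]=a; print(j,[None if q is None else np.round(q,2).tolist() for q in a])
j=min((j for j in sols if all(q is not None for q in sols[j])),key=lambda j:abs(sols[j][1][5]))
bot.move_pose(k+d*-.12+[-.03,0,0],quat(j,p,0)); bot.set_gripper(.6)
bot.move_linear(k+d*-.08,.15)
print("hit",bot.move_linear(k+d*.016,.06,until_force=6),bot.read_position())
bot.set_gripper(0,40); print("w",bot.read_gripper_width(),bot.read_ft_force())
P=bot.read_position()
print("stop",bot.move_linear(P+[-.172,0,0],.1,until_force=25),bot.read_position()-P,bot.read_ft_force(),bot.read_gripper_width(),bot.read_clock())
im=bot.camera("top"); cv2.imwrite("pics/t3.png",cv2.resize(im[20:340,150:450,::-1],None,fx=2,fy=1.875))
E
```

```text
knob est (front centre-ish) [0.631 0.117 0.1  ]
1.5707963267948966 [[0.1, 0.16, -0.65, 0.31, -0.04, 0.09], [0.09, 0.4, -0.66, 0.07, -0.04, 0.08], [0.13, 0.15, -1.05, -0.08, -0.06, 0.12]]
-1.5707963267948966 [[0.1, 0.16, -0.65, 0.31, -0.04, -3.06], [0.09, 0.4, -0.66, 0.07, -0.04, -3.06], [0.13, 0.15, -1.05, -0.08, -0.06, -3.02]]
hit False [0.63211377 0.11704245 0.08601927]
w 0.3163375702106198 [-3.7079083  -2.2989611   5.09536415]
stop False [-1.72652821e-01 -7.57810487e-04 -7.95949773e-07] [-0.91150118 -5.09887469  4.1979876 ] 0.31002122851802455 19.825
```

View pics/t3.png

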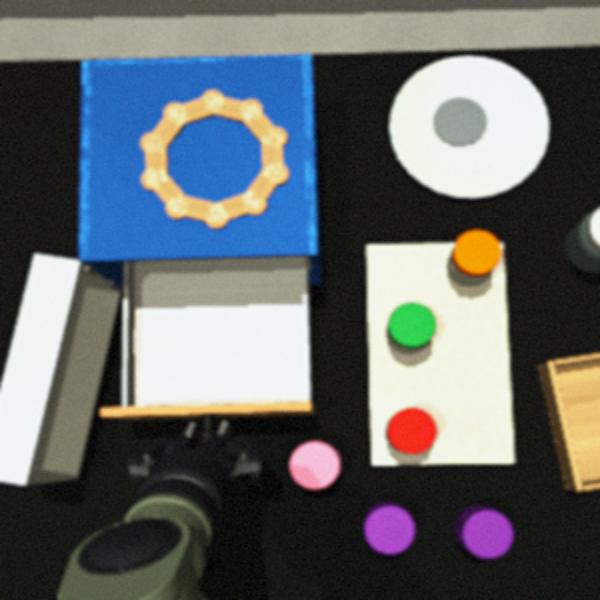

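The tray is out 172 mm, with its front edge at crop y≈410. The door is open well clear of it and all tubs are unmoved. Next I weigh the first tub.

```bash
cat >> h.py <<'E'
TRAY=np.array([.587,.117,.018]); CR=np.array([.466,-.377,.006]); CU=np.array([.03,-.206,0])/.208; CJ=.145
G=.033   # TCP height above tub's underside
TS=[.062,0,-.062]; CS=[-.06,0,.06]
def fz(n=25):
    bot.wait(.4); a=[]
    for _ in range(n): a.append(bot.read_ft_force()[2]); bot.wait(.02)
    return np.mean(a)
def jawq(p,a):
    c=[(abs(s[5]),q) for q in (quat(a),quat(a+np.pi)) if (s:=bot.solve_ik(p,q)) is not None]
    return min(c,key=lambda t:t[0])[1]
def do(name,nt,nc,off=(.003,0)):
    L=lids("top"); p=L[name][0].copy(); print(name,L[name])
    p[:2]+=off; p[2]=.004+G; up=p.copy(); up[2]=.20; q=jawq(up,0)
    bot.move_pose(up,q); bot.set_gripper(1.0); f0=fz()
    print("hit",bot.move_linear(p,.12,until_force=6))
    bot.set_gripper(0,30); w=bot.read_gripper_width()
    bot.move_linear(up,.12); f1=fz(); m=(f0-f1)/9.81*1000
    print("w",round(w,3),"mass g",round(m),"f",f0,f1)
    if not .5<w<.8: print("BAD GRASP"); return None
    if m>=180: t=TRAY+[-.02,TS[nt],G+.003]; q2=q; zz=.24
    else: t=CR+CU*CS[nc]+[0,0,G+.003]; zz=.20
    a=t.copy(); a[2]=zz
    if m<180: q2=jawq(a,CJ)
    b=up.copy(); b[2]=zz; bot.move_linear(b,.2)
    bot.move_linear(a,.2,q2 if m<180 else None)
    print("touch",bot.move_linear(t,.08,until_force=5),bot.read_position())
    bot.set_gripper(.88); bot.move_linear(a,.15); print(bot.read_clock())
    return m
E
python3 - <<'E'
from h import *
bot.set_gripper(.6); p=.45; d=np.array([np.sin(p),0,-np.cos(p)])
bot.move_linear(bot.read_position()-d*.15,.15)
print(do("green",0,0))
for c in("top","scene"): print(lids(c))
im=bot.camera("top"); cv2.imwrite("pics/t4.png",cv2.resize(im[20:340,150:550,::-1],None,fx=1.5,fy=1.5))
E
```

```text
green (array([ 0.5765, -0.1107,  0.079 ]), 355, array([355.5, 193.4]))
hit False
w 0.648 mass g 160 f 0.14588626115283948 -1.4250241581569998
touch False [ 0.45760139 -0.31777161  0.04240274]
33.3167
160.13357995003457
{'red': (array([ 0.4499, -0.1057,  0.079 ]), 437, array([355.5, 249.6])), 'orange': (array([ 0.6665, -0.1884,  0.079 ]), 462, array([387.9, 153.9])), 'green': (array([ 0.4597, -0.3145,  0.079 ]), 346, array([449.7, 242.9]))}
{'red': (array([ 0.5118, -1.2436,  0.079 ]), 3451, array([88. , 29.6])), 'orange': (array([ 0.6729, -0.1873,  0.079 ]), 312, array([246.7, 210. ]))}
```

View pics/t4.png

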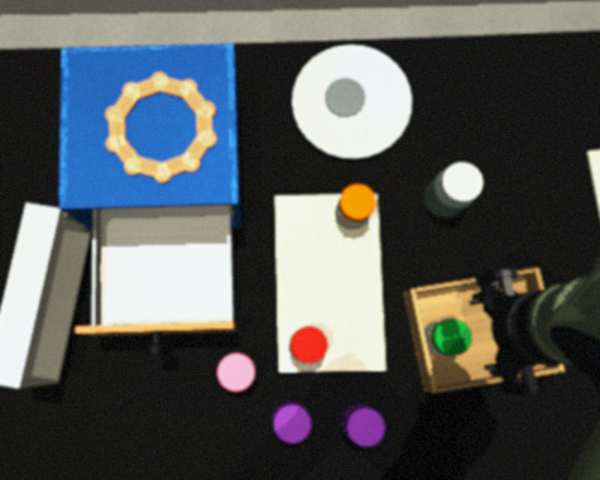

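Green (about 160 g, in the either-place band) stands in the crate at (452,337). Everything else is unmoved. Next are red and orange.

```bash
python3 - <<'E'
from h import *
nt,nc=0,1
for n in ("red","orange"):
    m=do(n,nt,nc)
    if m is None: break
    if m>=180: nt+=1
    else: nc+=1
p=bot.read_position(); bot.move_linear([p[0]-.08,p[1],.28],.2)
print(lids("top"))
im=bot.camera("top"); cv2.imwrite("pics/t5.png",cv2.resize(im[20:340,150:550,::-1],None,fx=1.5,fy=1.5))
E
```

```text
red (array([ 0.4499, -0.1056,  0.079 ]), 436, array([355.4, 249.6]))
hit False
w 0.651 mass g 282 f 0.17102476797224436 -2.5994888303005688
touch False [0.56726937 0.17903086 0.0543377 ]
45.9083
orange (array([ 0.6665, -0.1884,  0.079 ]), 461, array([387.9, 153.9]))
hit False
w 0.651 mass g 197 f 0.09030591130214588 -1.8448663896243085
touch False [0.56723838 0.11700997 0.05432147]
58.9917
{'orange': (array([0.5606, 0.1162, 0.079 ]), 122, array([255.7, 203. ])), 'green': (array([ 0.4459, -0.3139,  0.079 ]), 432, array([449.9, 249.2]))}
```

View pics/t5.png

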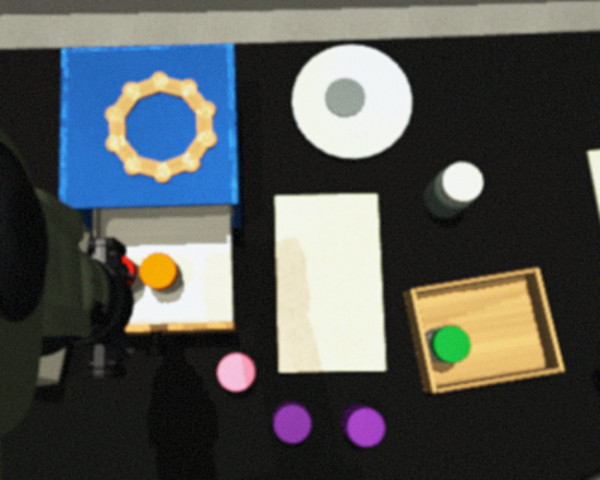

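Red (282 g) and orange (197 g) stand in the tray and green is in the crate at (450,344), nudged about 14 mm but still well inside. Next I push the tray home by its knob.

```bash
python3 - <<'E'
from h import *
p=.45; d=np.array([np.sin(p),0,-np.cos(p)]); q=quat(np.pi/2,p,0)
P=np.array([.4595,.1165,.086])
c=bot.read_position(); bot.move_linear([c[0]-.03,c[1],.33],.2)
bot.move_pose(P-d*.17+[-.03,0,0],q); bot.set_gripper(.6)
bot.move_linear(P-d*.09,.15); print("hit",bot.move_linear(P,.06,until_force=6))
bot.set_gripper(0,40); print("w",bot.read_gripper_width())
P=bot.read_position()
print(bot.move_linear(P+[.165,0,0],.06,until_force=20),bot.read_position()-P)
print(bot.move_linear(P+[.182,0,0],.02,until_force=20),bot.read_position()-P,bot.read_ft_force(),bot.read_gripper_width())
bot.wait(.3); bot.set_gripper(.6); bot.wait(.2)
x=bot.read_position(); bot.move_linear(x-d*.12,.12); bot.move_linear(x-d*.2+[-.1,.1,0],.2)
print(bot.read_clock(),lids("top"))
im=bot.camera("top"); cv2.imwrite("pics/t6.png",cv2.resize(im[20:340,150:550,::-1],None,fx=1.5,fy=1.5))
E
```

```text
hit False
w 0.30883792557868944
False [1.64928973e-01 7.08156659e-04 4.53833907e-05]
True [1.72214658e-01 7.98146868e-04 2.66146504e-06] [-2.1173993   0.19591198  6.5913548 ] 0.31256789878259467
71.1333 {'green': (array([ 0.4458, -0.3141,  0.079 ]), 434, array([450. , 249.2]))}
```

View pics/t6.png

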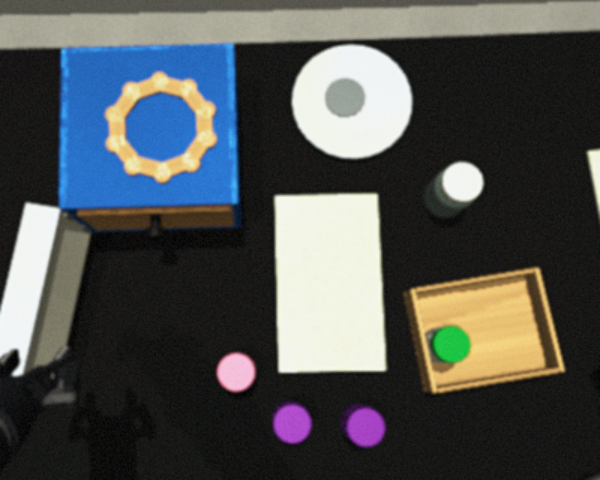

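The tray is home: the stop was felt at 172 mm, matching the pull. The door is still at the left where I left it and the ring and jar are unmoved. Next I shut the door.

```bash
python3 - <<'E'
from h import *
j=np.pi/2; t=1.75; p=handle(t); q=quat(j-t)
c=bot.read_position(); bot.move_linear([c[0],c[1],.30],.2)
bot.move_pose(p+[0,0,.15],q); bot.set_gripper(.6)
print("hit",bot.move_linear(p,.1,until_force=8)); bot.set_gripper(0,60); print("w",bot.read_gripper_width())
if .05<bot.read_gripper_width()<.16:
    swing(1.75,.1,j,13); print(bot.read_ft_force(),bot.read_gripper_width())
    for a in (.05,.02,0,-.015,-.03):
        h=bot.move_linear(handle(a),.03,quat(j-a),until_force=15); print(a,h,bot.read_ft_force().round(1),bot.read_position().round(4))
        if h: break
    bot.wait(.2); bot.set_gripper(.6); bot.wait(.2)
    bot.move_linear(bot.read_position()+[0,0,.15],.1); x=bot.read_position(); bot.move_linear(x+[-.2,-.05,.05],.2)
print(bot.read_clock(),lids("top"))
im=bot.camera("top"); cv2.imwrite("pics/t7.png",cv2.resize(im[20:340,150:550,::-1],None,fx=2,fy=1.875,interpolation=cv2.INTER_CUBIC))
E
```

```text
hit False
w 0.09882548408713847
[-1.562387   -3.9638022   6.07289937] 0.10156711131132948
0.05 False [-1.3 -4.6  5. ] [0.5571 0.0357 0.1103]
0.02 False [-2.  -5.7  6. ] [0.5635 0.033  0.1103]
0 False [-2.  -4.3  5.6] [0.5677 0.0313 0.1104]
-0.015 True [-0.7 -1.   5.1] [0.5686 0.0309 0.1103]
85.8 {'green': (array([ 0.4458, -0.3141,  0.079 ]), 436, array([450. , 249.2]))}
```

View pics/t7.png

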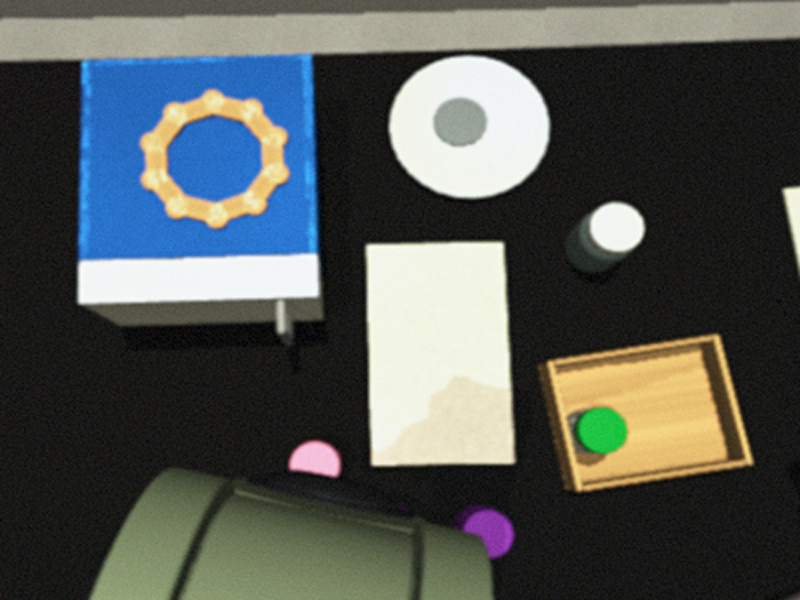

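The door is shut, with its front edge at (78,303)–(320,295) exactly as at the start. The ring and jar are in place, green is in the crate and the arm is clear.

```bash
python3 -c "
from cell import bot
print(bot.read_position(),bot.read_ft_force()); bot.close_job()"
```

```text
[ 0.36889925 -0.0200248   0.3089391 ] [-0.04390691 -0.53392564  0.42321738]
the job is handed in; nothing more can be done
```

I opened the door to about 1.75 rad, pulled the tray out about 172 mm and weighed the three tubs present; there was no yellow one. I then pushed the tray home, shut the door gently and handed the job in at about 86 s of the 210 s allowed.

| Tub | Measured weight | Where it went |
|---|---|---|
| Red | about 282 g | tray |
| Orange | about 197 g | tray |
| Green | about 160 g | crate |

- **Close weights:** orange and green both read within 40 g of half full, where either place is accepted.
- **Tray:** the push met its stop at 172 mm, matching the distance it was pulled out.
- **Door:** it met its stop at 0 rad, and the last picture shows its edge as at the start.
- **Bystanders:** the ring, jar and the look-alikes that show in the last picture look unmoved. The arm hides one purple one, which stood in place in the picture before. The gripper touched nothing at hand-in.
- **Green tub knocked:** after I placed it, it moved about 14 mm, but it stayed well inside the crate.
- **Not checked:** I could not see the two tubs in the tray once it was closed. Orange looked upright just before; red was mostly hidden by the arm, though it was set down normally.

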